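# Set and clamp the prop leg of a recipe stand

### The job

The recipe stand lies on its face and its prop leg has to be set to the red length mark: take the red cam lever by its black knob and swing it out to about 60 degrees from the leg without shifting the leg, then, with the lever still out there, slide the leg until its white pointer is level with the red mark. Holding the leg at the mark, swing the lever fully closed along the leg, and finish while still holding the knob, gripped between the fingers, the leg still at the mark. Leave the jar, the lemon and the salt mill alone.

Things in the scene. Friction and masses are not known exactly. Their poses are not given: they have to be found in the camera images.
- stand: Recipe stand lying face down: wooden panel 360x150 mm, its top 34 mm above the counter, fixed to the counter. Origin on the counter under the panel's centre; x runs along the aluminium rail on the panel (26 mm wide, top 46 mm high), in the direction in which the leg slides out; y is across, toward the scale side; z up. The stand lies so that its x points roughly to the robot's left.
- mark_line (a point): Red length mark, an upright red fin 4 mm thick (along the stand's x), 30 mm long and 10 mm high clipped over the scale strip beside the rail, at stand y = 45 mm; this point is the top middle of the fin, 44 mm above the counter; axes as the stand's. It does not move.
- leg_pointer (a point): Tip of the white pointer on the scale side of the leg's black shoe (64x46 mm, top 62 mm high), 52 mm above the counter, 34 mm to the stand's +y from the lever's pivot and at the same stand x as the pivot. It moves with the leg. The leg is at the mark when this point and mark_line have the same stand x.
- lever_pivot (a point): Vertical pivot axis of the cam lever, on the middle of the leg's shoe, 68 mm above the counter; moves with the leg. From here the leg's flat bar runs 190 mm to the stand's +x, its top 57 mm high.
- knob_centre (a point): Middle of the black upright knob at the free end of the red cam lever: 21 mm diameter, 42 mm tall (76 to 118 mm above the counter), this point 97 mm above the counter and 80 mm from the lever's pivot. The knob spins freely on the lever. Nothing stands beside the knob above 76 mm; the lever arm below it is red, 65 to 74 mm high.
- leg (a joint): How far the leg is slid out, m: 0 to 0.20, growing toward the stand's +x; the lever's pivot is at stand x = value - 0.10, y = 0. Stays where it is left; friction about 1 N, so it is dragged along when the lever is pushed without holding it.
- cam (a joint): Angle of the cam lever, rad: 0 = fully closed, lever pointing along the leg's bar (stand +x); grows as the lever swings out toward the stand's -y, clockwise from above, up to the stop at 1.40. Stays where it is left; friction about 0.05 N m. Knob centre = pivot + 80 mm x (cos value, -sin value) along the stand's x and y.
- jar: Bystander: clip-top glass jar, 78x76 mm, 122 mm tall; origin at the centre of its underside. Not to be moved.
- lemon: Bystander: lemon, 78x55x56 mm, lying; origin at its underside. Not to be moved.
- salt: Bystander: turned wooden salt mill, 56 mm across, 165 mm tall; origin at the centre of its underside. Not to be moved.

How it is judged:
On the way, in this order (a step that is already met when the one before it is completed fails the run):
1. the lever stands out at 60 degrees (within 9 degrees) from the leg, the leg within 12 mm of where it was at first (value of joint cam between 0.89 and 1.204 rad and distance of lever_pivot from where it was at the start of the episode below 0.012 m), for 0.2 s.
2. with the lever still out (over 45 degrees), the leg's pointer is within 8 mm of the red mark along the rail (value of joint cam above 0.785 rad and x of leg_pointer in the frame of mark_line between -0.008 and 0.008 m), for 0.2 s.
3. the lever is closed (within 5 degrees) and the leg's pointer within 6 mm of the mark (value of joint cam below 0.087 rad and x of leg_pointer in the frame of mark_line between -0.006 and 0.006 m), for 0.2 s.
At the end, for the whole second after the job is handed in: The lever is closed to within 5 degrees, the leg's pointer is within 6 mm of the red mark along the rail, both are at rest, and the knob is still gripped between the fingers (over 4 N, knob's middle within 15 mm of the grasp point, seen from above) (all of step 3 and velocity of joint cam between -0.05 and 0.05 rad/s and velocity of joint leg between -0.01 and 0.01 m/s and contact force between the fingers and cam above 4 N and horizontal distance between the grasp point and knob_centre below 0.015 m); the arm keeps its last pose, push and grip.
It fails at once if the leg is more than 12 mm from both its first place and the mark while the lever is less than 40 degrees out (leg dragged with the clamp on, or let slip from the mark while closing) (value of joint cam below 0.7 rad and distance of lever_pivot from where it was at the start of the episode above 0.012 m and (x of leg_pointer in the frame of mark_line below -0.012 m or x of leg_pointer in the frame of mark_line above 0.012 m)).
It fails at once if the jar is knocked or moved (distance of jar from where it was at the start of the episode above 0.03 m).
It fails at once if the lemon is knocked or moved (distance of lemon from where it was at the start of the episode above 0.03 m).
It fails at once if the salt mill is knocked or moved (distance of salt from where it was at the start of the episode above 0.03 m).
It also fails if it takes over 38 s, if anything falls off the work surface, if the arm or the gripper's body presses on something with over 40 N, if the wrist force passes 120 N, or if a joint passes its speed limit or range.

### The arm

A 6-joint arm with a two-finger parallel gripper is mounted at the origin on a cart in front of the work surface, level with it; the furniture and walls round the work are solid. World frame = base frame: x ahead of the robot, y to its left, z up, the work surface at z = 0. Lengths are in m, angles in rad, forces in N, time in s.
With the tool pointing down it reaches from about 0.25 to 0.725 m from the base axis. Payload 4 kg.
Tool frame: the origin (TCP) lies at the very end of the fingers, on their centre line; the grasp point (between the pads) lies 19 mm behind it; x points along the fingers, y is the direction in which the jaws open and shut, and the axes are right-handed (so a half turn about x gives the same grasp; the last joint's range is limited). The gripper opens to 85 mm and grips with 20 to 120 N. Pads are 22 mm wide; open, the fingers measure 114 mm over their backs; the gripper's body (76 mm by 85 mm) begins 54 mm behind the grasp point. The pads swing forward as they close: fully open they stand 13 mm farther back than shut.
Start: joints at [-1.121, 0.241, 0.005, 1.335, 0, 1.571], TCP at [0.217, -0.45, 0.231] pointing down, gripper open.
Joint ranges: [-2.72, 2.72], [-1.05, 1.87], [-1.09, 1.28], [-1.99, 2.15], [-1.42, 1.44], [-3.14, 3.14]. Speed limits (rad/s): [2.79, 2.79, 3.14, 3.14, 3.14, 3.14].

### API

Orientations are given as a unit quaternion [x, y, z, w].
In Python, from workcell import get_obs, camera, job_done gives the robot as it stands. The module is installed in compiled form; this text tells all that it offers.
- The arm moves only by the tool arm_command, never from a script. Its argument "motion" is a list of rows, each an object of numbers: "x", "y", "z": the shift along the tool's x, y, z in m; "roll": the turn about the tool's x in rad; "fingers": the opening, from 0 (shut) to 1 (fully open). A call has 1 to 20 rows; each row shifts and turns the pose as measured when the row begins, along the tool's axes as they then stand; what a row does not reach is not made up. A row lasts 1/12 s, in which the tool goes at most 41.7 mm and 7.16 degrees, less where a joint would pass 70% of its speed; a pose out of reach is approached as far as the arm can. A call is refused whole if a number of a shift passes 0.0417 or a number of a turn 0.125, either way. A call with a gripper value outside its range is refused whole. The fingers move at their own pace and stop on an object; the grip force is fixed at half the most. Time passes only in rows, so rows that do not move let the fingers close. It gives the time, the measured TCP pose, the force and the opening at its end, in the units of the state.
- get_obs(): the state, without advancing time (a new reading comes with each control period).
- camera(name): name is "scene" or "top"; returns a dict with "frame" (420x560x3 uint8, red, green, blue), "intrinsics" (3x3 intrinsics, pixels), "rvec" (rotation vector, rad) and "tvec" (3), from world to camera coordinates, as OpenCV has them. Camera axes: x right, y down, z forward; pixel columns grow to the right and rows downward; lengths in m; the calibration is good to about 2 mm. A picture is of the moment at which its call begins. There is no depth.
- job_done(): hands the job in, once; it reports no verdict.
The state is a dict: "clock": time; "joint_pos": joint angles; "joint_vel": joint speeds; "tau": joint torques, N m; "eef_pos": TCP position; "tool_rot": TCP orientation; "ft_force": force on the tool from outside, world axes, zero at the start; "ft_torque": the same for the moment, N m; "grip_width": finger opening in m.
Only numpy, scipy, OpenCV 4.12 (cv2) and the standard library are available. Lean on these libraries where they do the work, as an engineer would, in place of code of your own. Each camera call takes 0.05 s, during which the arm holds its last target.

## Working session

There is one attempt and no reset: what is moved stays moved. The work goes in short steps, Python scripts to look and compute and a tool call to move; the robot and the scene stay as the last step left them, time stands still between calls to the robot, and variables do not carry over. Pictures are saved under pics/ and viewed, and the job is handed in when it is done.

Besides the shell and the picture viewer there is one more tool, called after ">>>" as a command line: name --argument value ..., lists and objects as JSON in quotes. arm_command: Moves the arm, as the interface text tells. Its arguments: {"type":"object","properties":{"motion":{"type":"array","items":{"type":"object","properties":{"x":{"type":"number"},"y":{"type":"number"},"z":{"type":"number"},"roll":{"type":"number"},"fingers":{"type":"number"}}}}},"required":["motion"]}

```bash
mkdir -p pics; python3 - <<'E'
from workcell import get_obs,camera
import cv2
o=get_obs()
for k,v in o.items(): print(k,v)
for n in("scene","top"):
    c=camera(n); cv2.imwrite(f"pics/{n}0.png",c["frame"][:,:,::-1]); print(n,c["intrinsics"],c["rvec"],c["tvec"])
E
```

```text
clock 0.0
joint_pos [-1.12103543e+00  2.41404269e-01  3.70155327e-03  1.33521091e+00
 -1.99294291e-05  1.57080213e+00]
joint_vel [-8.86747938e-05 -8.69993103e-04  5.35305866e-04 -1.17717164e-03
 -2.43183732e-04  2.55868160e-04]
tau [ 4.05838982e-04 -3.72320902e+01  2.52405417e+01  1.70229084e-02
  1.12695411e-04  1.28329893e-05]
eef_pos [ 0.217088   -0.44969473  0.23040867]
tool_rot [-0.68912865 -0.15840369  0.68947624 -0.15694737]
ft_force [0.45400118 0.24065101 0.26294418]
ft_torque [ 0.03950476  0.02374732 -0.02542226]
grip_width 0.08548896177367155
scene [[432.16161768   0.         278.71932664]
 [  0.         432.16161768 207.54857627]
 [  0.           0.           1.        ]] [ 0.60678987 -2.51853806  1.38081824] [0.48416123 0.14424186 1.26566324]
top [[417.65380049   0.         285.80343487]
 [  0.         417.65380049 206.41137931]
 [  0.           0.           1.        ]] [ 2.1519787  -2.14140547  0.10610729] [0.12884586 0.50034604 1.10357603]
```

View pics/scene0.png

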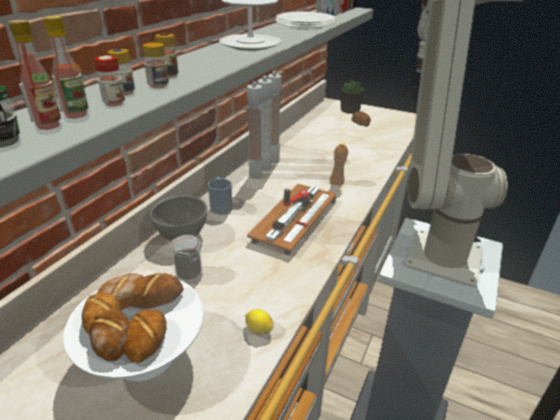

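View pics/top0.png

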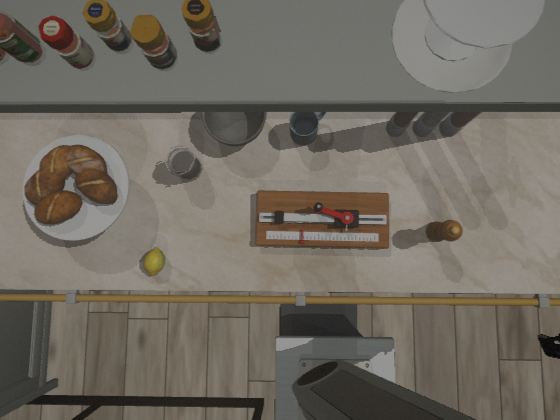

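```bash
python3 - <<'E'
import cv2
a=cv2.imread("pics/top0.png"); cv2.imwrite("pics/top0z.png",cv2.resize(a[120:320,120:380],None,fx=3,fy=3,interpolation=cv2.INTER_CUBIC))
E
```

```text
(no output)
```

View pics/top0z.png

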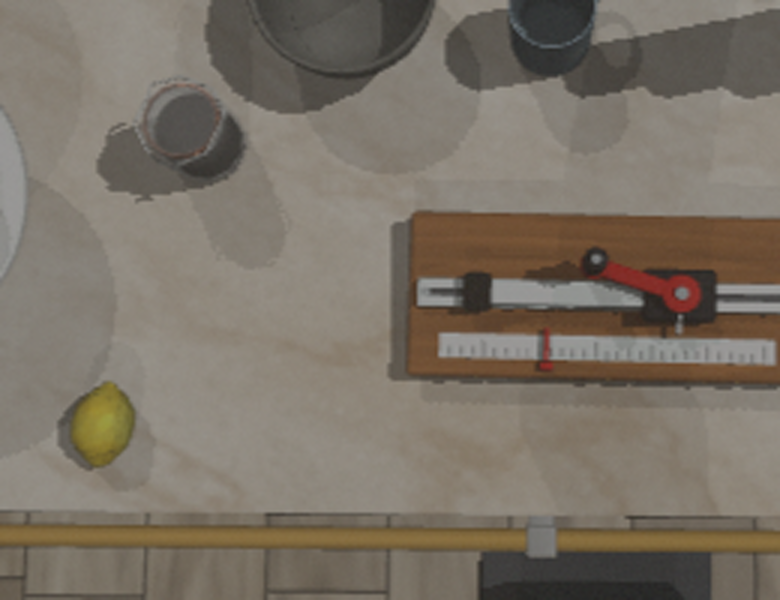

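```bash
cat > h.py <<'E'
import numpy as np,cv2
from workcell import get_obs,camera
from scipy.spatial.transform import Rotation as Rn
def bp(c,u,v,z):
    R=cv2.Rodrigues(np.array(c["rvec"],float))[0];t=np.array(c["tvec"]).ravel();K=np.array(c["intrinsics"])
    d=R.T@np.linalg.inv(K)@[u,v,1];o=-R.T@t
    return (o+d*(z-o[2])/d[2])
def pj(c,p):
    return cv2.projectPoints(np.array(p,float).reshape(-1,3),np.array(c["rvec"],float),np.array(c["tvec"],float),np.array(c["intrinsics"]),None)[0].reshape(-1,2)
E
python3 - <<'E'
from h import *
a=cv2.imread("pics/top0.png")
cv2.imwrite("pics/top0zz.png",cv2.resize(a[180:260,245:400],None,fx=5,fy=5,interpolation=cv2.INTER_CUBIC))
a=cv2.imread("pics/scene0.png")
cv2.imwrite("pics/scene0zz.png",cv2.resize(a[170:260,240:345],None,fx=6,fy=6,interpolation=cv2.INTER_CUBIC))
c=camera("top")
for n,u,v,z in [("knobtop",318.7,206.3,.118),("pivot",347,217.7,.076),("ptr",346.7,229.3,.052),("mark",301.7,236.3,.044),("TL",257.3,190.7,.034),("BL",255.7,244.7,.034),("TR",388.5,193,.034),("BR",388.5,248,.034)]: print(n,bp(c,u,v,z).round(4))
E
```

```text
knobtop [0.4897 0.0467 0.118 ]
pivot [ 0.4653 -0.0289  0.076 ]
ptr [ 0.4368 -0.0307  0.052 ]
mark [0.4181 0.0881 0.044 ]
TL [0.5425 0.2095 0.034 ]
BL [0.3954 0.2116 0.034 ]
TR [ 0.5371 -0.1469  0.034 ]
BR [ 0.3887 -0.1434  0.034 ]
```

View pics/top0zz.png

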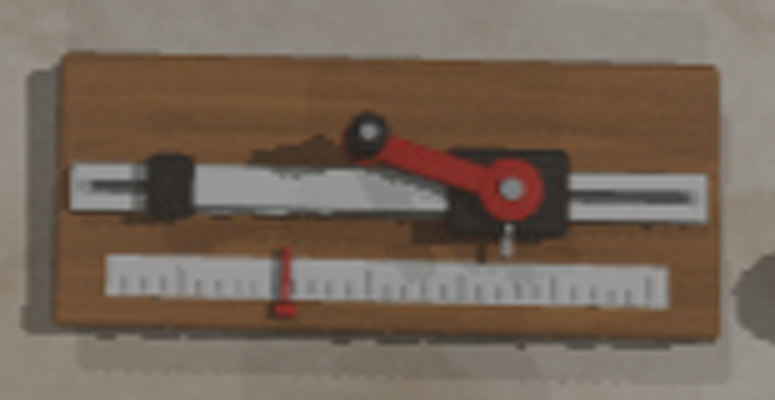

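View pics/scene0zz.png

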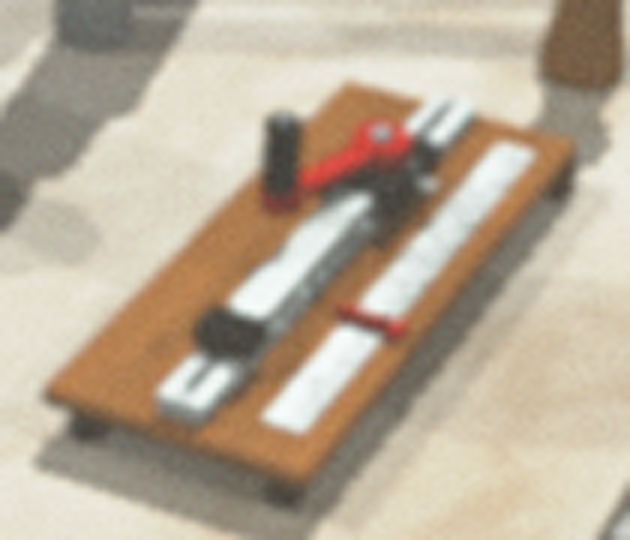

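```bash
python3 - <<'E'
from h import *
o=get_obs();print(Rn.from_quat(o["tool_rot"]).as_matrix().round(3),o["clock"])
c=camera("top");f=lambda u,v,z:bp(c,245+u/5,180+v/5,z).round(4)
print("mark",f(286,250,.044),f(284,310,.044),"hub",f(511,188,.074),"knob",f(368,131,.118),"ptr",f(507,252,.052),"rail",f(70,188,.046),f(708,197,.046))
s=camera("scene");g=lambda u,v,z:bp(s,240+u/6,170+v/6,z).round(4)
print("scene knob top",g(283,120,.118),"hub",g(381,132,.074),"mark",g(373,316,.044), g(343,308,.044),g(405,325,.044),"ptr",g(432,184,.052))
print("jar",bp(c,183,163,.122),"salt",bp(c,453,230,.165),bp(c,437,231,.0))
E
```

```text
[[-0.001  0.435 -0.901]
 [ 0.001 -0.901 -0.435]
 [-1.    -0.002 -0.   ]] 0.15
mark [0.4349 0.0868 0.044 ] [0.403  0.0878 0.044 ] hub [ 0.4658 -0.0297  0.074 ] knob [0.49   0.0469 0.118 ] ptr [ 0.4339 -0.0299  0.052 ] rail [0.4675 0.2027 0.046 ] [ 0.4641 -0.1376  0.046 ]
scene knob top [0.4883 0.052  0.118 ] hub [ 0.4666 -0.0298  0.074 ] mark [0.415  0.0937 0.044 ] [0.4316 0.0944 0.044 ] [0.3974 0.0934 0.044 ] ptr [ 0.4336 -0.0265  0.052 ]
jar [0.59931446 0.39214938 0.122     ] salt [ 0.42859498 -0.26706898  0.165     ] [ 0.43690611 -0.28481798  0.        ]
```

>>> arm_command --motion '[{"roll":-0.11,"fingers":1},{"roll":-0.11,"fingers":1},{"roll":-0.11,"fingers":1},{"roll":-0.11,"fingers":1},{"roll":-0.11,"fingers":1},{"roll":-0.11,"fingers":1},{"roll":-0.11,"fingers":1},{"roll":-0.11,"fingers":1},{"roll":-0.11,"fingers":1},{"roll":-0.11,"fingers":1}]'

```text
schema error: expected keys x, y, z, roll, fingers
```

```bash
cat >> h.py <<'E'
def rel(p):
    o=get_obs();R=Rn.from_quat(o["tool_rot"]).as_matrix();print("clock",o["clock"],"pos",o["eef_pos"].round(4),"tool shift",(R.T@(np.array(p)-o["eef_pos"])).round(4),"head",np.degrees(np.arctan2(R[1,1],R[0,1])).round(2),"F",o["ft_force"].round(1),"w",round(o["grip_width"],4),"j6",o["joint_pos"][5].round(2))
E
python3 -c "
from h import *
rel([.49,.047,.2])"
```

```text
clock 0.25 pos [ 0.2173 -0.45    0.2309] tool shift [ 0.0312 -0.329  -0.4617] head -64.23 F [ 0.5  0.1 -0.5] w 0.0855 j6 1.57
```

>>> arm_command --motion '[{"x":0,"y":0,"z":0,"roll":-0.11,"fingers":1},{"x":0,"y":0,"z":0,"roll":-0.11,"fingers":1},{"x":0,"y":0,"z":0,"roll":-0.11,"fingers":1},{"x":0,"y":0,"z":0,"roll":-0.11,"fingers":1},{"x":0,"y":0,"z":0,"roll":-0.11,"fingers":1},{"x":0,"y":0,"z":0,"roll":-0.11,"fingers":1},{"x":0,"y":0,"z":0,"roll":-0.11,"fingers":1},{"x":0,"y":0,"z":0,"roll":-0.11,"fingers":1},{"x":0,"y":0,"z":0,"roll":-0.11,"fingers":1},{"x":0,"y":0,"z":0,"roll":-0.11,"fingers":1}]'

```text
clock: 1.08
eef_pos: [0.2167, -0.4488, 0.229]
tool_rot: [0.493, 0.51, -0.491, 0.506]
ft_force: [0.5, -0.4, -0.5]
grip_width: 0.0857
```

```bash
python3 -c "
from h import *
rel([.49,.047,.2])"
```

```text
clock 1.0833 pos [ 0.2167 -0.4488  0.229 ] tool shift [ 0.0308  0.2889 -0.4867] head 1.81 F [ 0.5 -0.4 -0.5] w 0.0857 j6 0.42
```

>>> arm_command --motion '[{"x":0,"y":0.018,"z":-0.03,"roll":0.025,"fingers":1},{"x":0,"y":0.018,"z":-0.03,"roll":0.025,"fingers":1},{"x":0,"y":0.018,"z":-0.03,"roll":0,"fingers":1},{"x":0,"y":0.018,"z":-0.03,"roll":0,"fingers":1},{"x":0,"y":0.018,"z":-0.03,"roll":0,"fingers":1},{"x":0,"y":0.018,"z":-0.03,"roll":0,"fingers":1},{"x":0,"y":0.018,"z":-0.03,"roll":0,"fingers":1},{"x":0,"y":0.018,"z":-0.03,"roll":0,"fingers":1},{"x":0,"y":0.018,"z":-0.03,"roll":0,"fingers":1},{"x":0,"y":0.018,"z":-0.03,"roll":0,"fingers":1},{"x":0,"y":0.018,"z":-0.03,"roll":0,"fingers":1},{"x":0,"y":0.018,"z":-0.03,"roll":0,"fingers":1},{"x":0,"y":0.018,"z":-0.03,"roll":0,"fingers":1},{"x":0,"y":0.018,"z":-0.03,"roll":0,"fingers":1},{"x":0,"y":0.018,"z":-0.03,"roll":0,"fingers":1},{"x":0,"y":0,"z":0,"roll":0,"fingers":1}]'

```text
clock: 2.42
eef_pos: [0.5042, 0.0159, 0.2282]
tool_rot: [0.507, 0.494, -0.505, 0.493]
ft_force: [0.9, -1.4, 0.6]
grip_width: 0.0854
```

```bash
python3 -c "
from h import *
rel([.49,.047,.15])"
```

```text
clock 2.4167 pos [0.5042 0.0159 0.2282] tool shift [ 0.0783 -0.0151 -0.0305] head -1.41 F [ 0.9 -1.4  0.6] w 0.0854 j6 1.62
```

>>> arm_command --motion '[{"x":0.015,"y":-0.007,"z":-0.015,"roll":0,"fingers":1},{"x":0.02,"y":-0.007,"z":-0.015,"roll":0,"fingers":1},{"x":0.02,"y":0,"z":0,"roll":0,"fingers":1},{"x":0.02,"y":0,"z":0,"roll":0,"fingers":1},{"x":0,"y":0,"z":0,"roll":0,"fingers":1}]'

```text
clock: 2.83
eef_pos: [0.4925, 0.0506, 0.1511]
tool_rot: [0.506, 0.495, -0.502, 0.496]
ft_force: [-0.6, 0.5, -1.3]
grip_width: 0.0854
```

```bash
python3 - <<'E'
from h import *
rel([.49,.047,.083])
for n,(r0,r1,c0,c1,k) in dict(top=(170,260,230,400,4),scene=(110,260,230,360,4)).items():
    a=camera(n)["frame"][:,:,::-1]; cv2.imwrite(f"pics/{n}1.png",cv2.resize(a[r0:r1,c0:c1],None,fx=k,fy=k,interpolation=cv2.INTER_CUBIC))
E
```

```text
clock 2.8333 pos [0.4925 0.0506 0.1511] tool shift [ 0.0681 -0.0028  0.0038] head -1.01 F [-0.6  0.5 -1.3] w 0.0854 j6 1.69
```

View pics/top1.png

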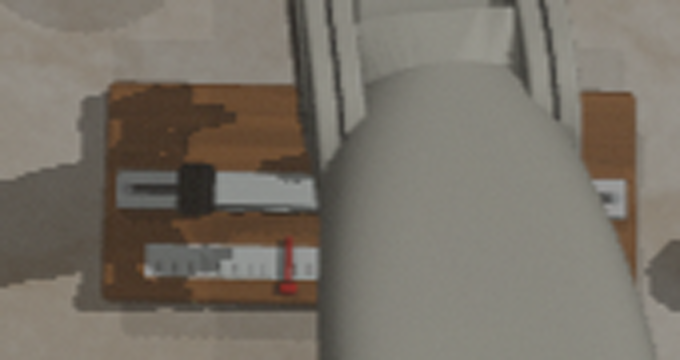

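View pics/scene1.png

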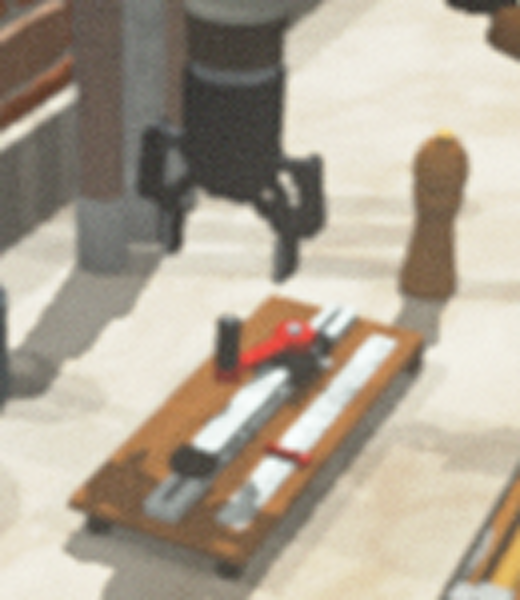

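The scene view shows the open fingers (tips near (172,245) and (285,270) in the zoom) centred above the knob (228,320). The top view is blocked by the arm. I'm descending.

>>> arm_command --motion '[{"x":0.015,"y":-0.003,"z":0.004,"roll":0,"fingers":1},{"x":0.018,"y":0,"z":0,"roll":0,"fingers":1},{"x":0.018,"y":0,"z":0,"roll":0,"fingers":1},{"x":0.014,"y":0,"z":0,"roll":0,"fingers":1},{"x":0,"y":0,"z":0,"roll":0,"fingers":1}]'

```text
clock: 3.35
eef_pos: [0.5004, 0.0448, 0.0972]
tool_rot: [0.514, 0.489, -0.497, 0.5]
ft_force: [0.5, -0.1, -0.2]
grip_width: 0.0852
```

```bash
python3 - <<'E'
from h import *
rel([.49,.047,.083])
for n,(r0,r1,c0,c1,k) in dict(scene=(130,240,250,350,5)).items():
    a=camera(n)["frame"][:,:,::-1]; cv2.imwrite(f"pics/{n}2.png",cv2.resize(a[r0:r1,c0:c1],None,fx=k,fy=k,interpolation=cv2.INTER_CUBIC))
E
```

```text
clock 3.35 pos [0.5004 0.0448 0.0972] tool shift [ 0.0139 -0.0109 -0.0019] head -1.26 F [ 0.5 -0.1 -0.2] w 0.0852 j6 1.68
```

View pics/scene2.png

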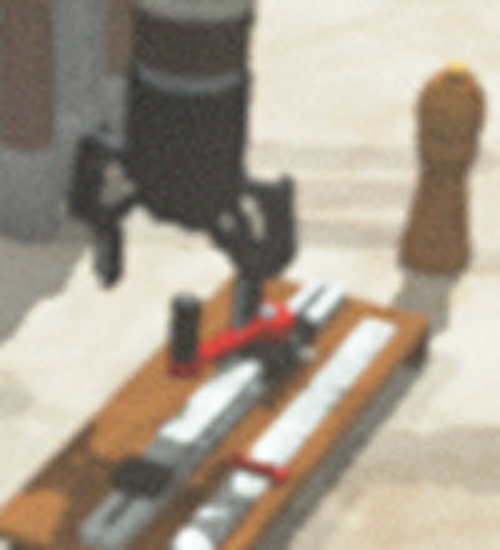

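>>> arm_command --motion '[{"x":0.006,"y":-0.007,"z":-0.001,"roll":0,"fingers":1},{"x":0.006,"y":-0.004,"z":-0.001,"roll":0,"fingers":1},{"x":0,"y":0,"z":0,"roll":0,"fingers":1}]'

```text
clock: 3.65
eef_pos: [0.4934, 0.0468, 0.0899]
tool_rot: [0.517, 0.486, -0.495, 0.502]
ft_force: [0.1, 1.2, -1.0]
grip_width: 0.0856
```

```bash
python3 - <<'E'
from h import *
rel([.49,.047,.083])
o=get_obs();print(Rn.from_quat(o["tool_rot"]).as_matrix().round(3)[:,0])
E
```

```text
clock 3.65 pos [0.4934 0.0468 0.0899] tool shift [ 0.0068 -0.0036 -0.    ] head -1.36 F [ 0.1  1.2 -1. ] w 0.0856 j6 1.69
[ 0.037  0.006 -0.999]
```

>>> arm_command --motion '[{"x":0.007,"y":-0.003,"z":0,"roll":0,"fingers":1},{"x":0,"y":0,"z":0,"roll":0,"fingers":0.5},{"x":0,"y":0,"z":0,"roll":0,"fingers":0},{"x":0,"y":0,"z":0,"roll":0,"fingers":0},{"x":0,"y":0,"z":0,"roll":0,"fingers":0},{"x":0,"y":0,"z":0,"roll":0,"fingers":0},{"x":0,"y":0,"z":0,"roll":0,"fingers":0},{"x":0,"y":0,"z":0,"roll":0,"fingers":0},{"x":0,"y":0,"z":0,"roll":0,"fingers":0}]'

```text
clock: 4.4
eef_pos: [0.4913, 0.0474, 0.0846]
tool_rot: [0.517, 0.486, -0.494, 0.503]
ft_force: [0.6, 0.2, -0.8]
grip_width: 0.0196
```

```bash
python3 - <<'E'
from h import *
rel([.49,.047,.083])
o=get_obs();print(Rn.from_quat(o["tool_rot"]).as_matrix().round(3)[:,0])
for n,(r0,r1,c0,c1,k) in dict(scene=(130,240,250,350,5)).items():
    a=camera(n)["frame"][:,:,::-1]; cv2.imwrite(f"pics/{n}3.png",cv2.resize(a[r0:r1,c0:c1],None,fx=k,fy=k,interpolation=cv2.INTER_CUBIC))
E
```

```text
clock 4.4 pos [0.4913 0.0474 0.0846] tool shift [ 0.0015 -0.0014  0.0004] head -1.33 F [ 0.6  0.2 -0.8] w 0.0196 j6 1.69
[ 0.041  0.006 -0.999]
```

View pics/scene3.png

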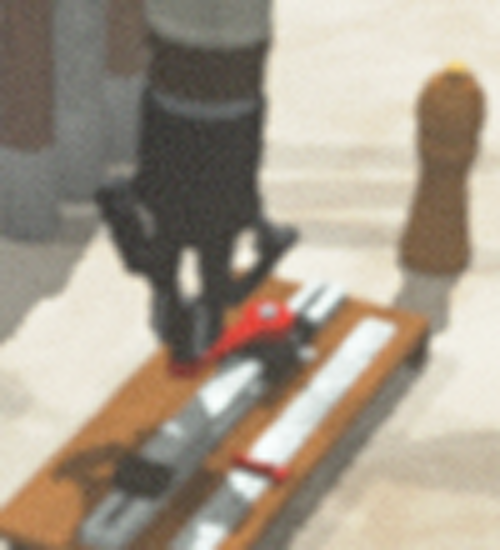

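The knob is gripped (opening 19.6 mm). I'm swinging the lever out along the arc.

>>> arm_command --motion '[{"x":0,"y":0.0096,"z":0.0037,"roll":0,"fingers":0},{"x":0,"y":0.0086,"z":0.0047,"roll":0,"fingers":0},{"x":0,"y":0.0079,"z":0.0056,"roll":0,"fingers":0},{"x":0,"y":0,"z":0,"roll":0,"fingers":0}]'

```text
clock: 4.78
eef_pos: [0.5179, 0.0318, 0.0845]
tool_rot: [0.516, 0.487, -0.494, 0.502]
ft_force: [0.6, -0.6, 2.2]
grip_width: 0.0194
```

```bash
cat >> h.py <<'E'
def st(pv=(.4658,-.0297),L=None):
    o=get_obs();R=Rn.from_quat(o["tool_rot"]).as_matrix();g=o["eef_pos"]-.019*R[:,0]
    ex=np.array([.017,1]);ex/=np.linalg.norm(ex);ey=np.array([-ex[1],ex[0]])
    d=g[:2]-np.array(pv); X=d@ex;Y=d@ey
    th=np.arcsin(np.clip(-Y/.08,-1,1));print("knob rel X %.4f Y %.4f cam %.1f deg, leg shift %.4f | z %.4f"%(X,Y,np.degrees(th),X-.08*np.cos(th),o["eef_pos"][2]),"tilt",R[:2,0].round(3),"F",o["ft_force"].round(1),"w",o["grip_width"].round(4),"t",round(o["clock"],2))
E
python3 -c "
from h import *
st();rel([.49,.047,.085])"
```

```text
Traceback (most recent call last):
  File "h.py", line 16, in st
    th=np.arcsin(np.clip(-Y/.08,-1,1));print("knob rel X %.4f Y %.4f cam %.1f deg, leg shift %.4f | z %.4f"%(X,Y,np.degrees(th),X-.08*np.cos(th),o["eef_pos"][2]),"tilt",R[:2,0].round(3),"F",o["ft_force"].round(1),"w",o["grip_width"].round(4),"t",round(o["clock"],2))
                                                                                                                                                                                                                         ^^^^^^^^^^^^^^^^^^^^^
AttributeError: 'float' object has no attribute 'round'
```

```bash
sed -i 's/o\["grip_width"\].round(4),"t"/round(o["grip_width"],4),"t"/' h.py
python3 -c "
from h import *
st();rel([.49,.047,.085])"
```

```text
knob rel X 0.0622 Y -0.0503 cam 39.0 deg, leg shift 0.0000 | z 0.0845 tilt [0.037 0.006] F [ 0.6 -0.6  2.2] w 0.0194 t 4.78
clock 4.7833 pos [0.5179 0.0318 0.0845] tool shift [-0.0014 -0.0282 -0.0146] head -1.25 F [ 0.6 -0.6  2.2] w 0.0194 j6 1.65
```

>>> arm_command --motion '[{"x":0,"y":0.0072,"z":0.0066,"roll":0,"fingers":0},{"x":0,"y":0.0064,"z":0.0075,"roll":0,"fingers":0},{"x":0,"y":0.0054,"z":0.0081,"roll":0,"fingers":0},{"x":0,"y":0,"z":0,"roll":0,"fingers":0},{"x":0,"y":0,"z":0,"roll":0,"fingers":0},{"x":0,"y":0,"z":0,"roll":0,"fingers":0},{"x":0,"y":0,"z":0,"roll":0,"fingers":0}]'

```text
clock: 5.37
eef_pos: [0.5391, 0.0046, 0.0847]
tool_rot: [0.517, 0.486, -0.496, 0.501]
ft_force: [0.3, 0.8, 0.3]
grip_width: 0.0198
```

```bash
python3 - <<'E'
from h import *
st()
for n,(r0,r1,c0,c1,k) in dict(scene=(130,240,250,350,6),top=(170,260,230,400,4)).items():
    a=camera(n)["frame"][:,:,::-1]; cv2.imwrite(f"pics/{n}4.png",cv2.resize(a[r0:r1,c0:c1],None,fx=k,fy=k,interpolation=cv2.INTER_CUBIC))
E
```

```text
knob rel X 0.0354 Y -0.0720 cam 64.2 deg, leg shift 0.0006 | z 0.0847 tilt [0.036 0.006] F [0.3 0.8 0.3] w 0.0198 t 5.37
```

View pics/scene4.png

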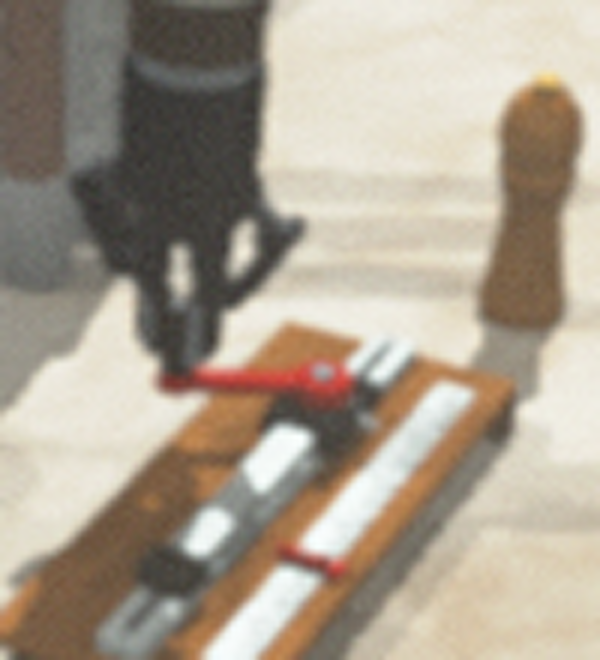

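View pics/top4.png

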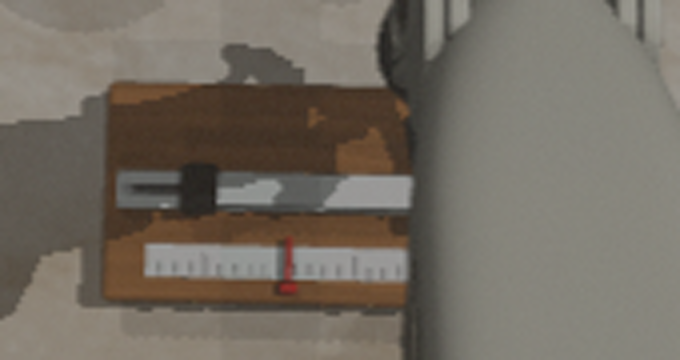

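>>> arm_command --motion '[{"x":0,"y":-0.003,"z":-0.005,"roll":0,"fingers":0},{"x":0,"y":0,"z":0,"roll":0,"fingers":0},{"x":0,"y":0,"z":0,"roll":0,"fingers":0},{"x":0,"y":0,"z":0,"roll":0,"fingers":0},{"x":0,"y":0,"z":0,"roll":0,"fingers":0}]'

```text
clock: 5.88
eef_pos: [0.5356, 0.011, 0.0846]
tool_rot: [0.516, 0.486, -0.495, 0.502]
ft_force: [0.7, -0.1, 0.2]
grip_width: 0.0196
```

```bash
python3 -c "
from h import *
st();rel([.49,.047,.085])"
```

```text
knob rel X 0.0418 Y -0.0684 cam 58.7 deg, leg shift 0.0003 | z 0.0846 tilt [0.037 0.004] F [ 0.7 -0.1  0.2] w 0.0196 t 5.88
clock 5.8833 pos [0.5356 0.011  0.0846] tool shift [-0.0019 -0.0463 -0.035 ] head -1.32 F [ 0.7 -0.1  0.2] w 0.0196 j6 1.61
```

>>> arm_command --motion '[{"x":0,"y":0,"z":-0.0135,"roll":0,"fingers":0},{"x":0,"y":0,"z":-0.0135,"roll":0,"fingers":0},{"x":0,"y":0,"z":-0.0135,"roll":0,"fingers":0},{"x":0,"y":0,"z":-0.0135,"roll":0,"fingers":0},{"x":0,"y":0,"z":-0.0135,"roll":0,"fingers":0},{"x":0,"y":0,"z":-0.0135,"roll":0,"fingers":0},{"x":0,"y":0,"z":-0.0135,"roll":0,"fingers":0},{"x":0,"y":0,"z":-0.0135,"roll":0,"fingers":0},{"x":0,"y":0,"z":0,"roll":0,"fingers":0},{"x":0,"y":0,"z":0,"roll":0,"fingers":0}]'

```text
clock: 6.72
eef_pos: [0.535, 0.1203, 0.0846]
tool_rot: [0.514, 0.486, -0.499, 0.501]
ft_force: [-0.6, -2.1, -0.6]
grip_width: 0.0193
```

```bash
python3 - <<'E'
from h import *
st();rel([.49,.047,.085])
for n,(r0,r1,c0,c1,k) in dict(scene=(150,250,240,340,6),top=(170,260,230,400,4)).items():
    a=camera(n)["frame"][:,:,::-1]; cv2.imwrite(f"pics/{n}5.png",cv2.resize(a[r0:r1,c0:c1],None,fx=k,fy=k,interpolation=cv2.INTER_CUBIC))
E
```

```text
knob rel X 0.1511 Y -0.0660 cam 55.6 deg, leg shift 0.1060 | z 0.0846 tilt [ 0.031 -0.001] F [-0.6 -2.1 -0.6] w 0.0193 t 6.72
clock 6.7167 pos [0.535  0.1203 0.0846] tool shift [-0.0017 -0.043   0.0745] head -1.53 F [-0.6 -2.1 -0.6] w 0.0193 j6 1.82
```

View pics/scene5.png

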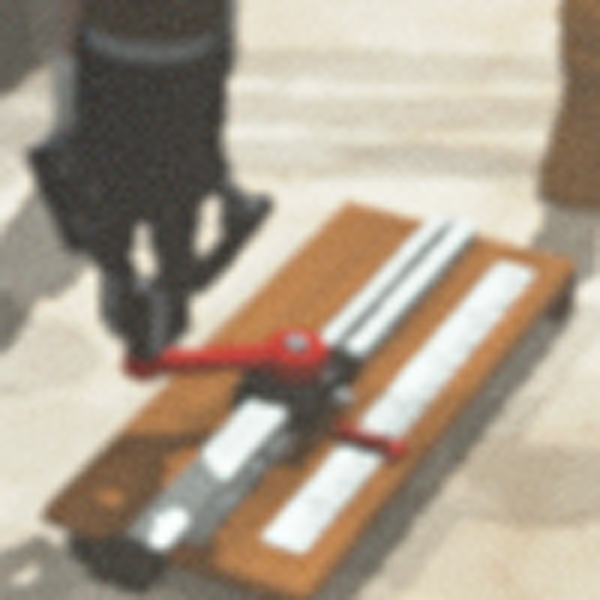

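View pics/top5.png

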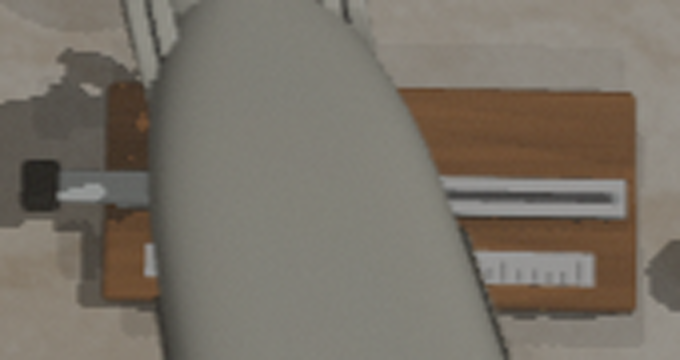

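```bash
python3 - <<'E'
from h import *
T=camera("top");S=camera("scene")
a=cv2.imread("pics/top0.png").astype(int)
np.set_printoptions(linewidth=200)
print("top redness rows228-246 cols296-308");r=a[:,:,2]-(a[:,:,0]+a[:,:,1])//2
print(r[228:246,296:308])
print("ptr gray rows 222-234, cols 340-353");print(a[222:234,340:353,1])
s=cv2.imread("pics/scene0.png").astype(int);r=s[:,:,2]-(s[:,:,0]+s[:,:,1])//2
print(r[217:230,294:312])
print(s[194:208,302:320,1])
def P(c,X,Y,z,o=(.4659,.0327)):
    ex=np.array([.017,1])/np.hypot(.017,1);ey=np.array([-ex[1],ex[0]])
    p=np.array(o)+X*ex+Y*ey;return [p[0],p[1],z]
for n,c in(("top",T),("scene",S)):
    print(n,"fin top ends",pj(c,[P(c,.054,.030,.044),P(c,.054,.045,.044),P(c,.054,.060,.044)]).round(1).tolist(),"base",pj(c,[P(c,.054,.030,.034),P(c,.054,.060,.034)]).round(1).tolist(),"ptr",pj(c,[P(c,-.0625,.034,.052),P(c,-.0625,.0,.074)]).round(1).tolist(),"corners",pj(c,[P(c,i,j,.034) for i in(-.18,.18) for j in (-.075,.075)]).round(1).tolist())
E
```

```text
top redness rows228-246 cols296-308
[[42 38 42 42 40 40 44 38 37 39 41 38]
 [44 45 44 44 44 52 63 51 42 42 43 44]
 [44 45 44 34 25 48 71 54 40 42 43 44]
 [29 29 31 22 18 51 77 40 26 29 27 31]
 [ 2  3  3  1  1 39 72 15  1  1  1  2]
 [ 3  2  3  1  0 41 72 16  0  1  1  1]
 [ 3  2  2  2  1 41 69 14  0  2  2  2]
 [ 2  4  2  2  1 44 71 15 -1 -1 -1  0]
 [ 2  2  2  3  2 44 68 21  1  1  1  0]
 [ 3  2  2  2  2 58 56 16  0  2  2  1]
 [ 2  3  0  1  2 61 55 16 -1 -1 -1  1]
 [11  7  2  2  1 60 55 10  0  1  1  1]
 [43 43 40 32 32 44 50 50 45 43 41 43]
 [44 45 31 29 76 91 90 93 59 41 42 42]
 [44 45 34 29 70 83 84 88 55 39 43 39]
 [44 44 32 26 36 41 44 47 40 41 42 42]
 [44 45 43 42 38 36 37 36 37 42 44 43]
 [32 31 30 30 32 30 30 29 30 33 31 32]]
ptr gray rows 222-234, cols 340-353
[[ 38  38  41  44  44  42  45  43  47  43  46  46  47]
 [ 42  39  36  40  38  46  47  49  45  45  40  44  44]
 [ 45  39  41  39  41  40  57  48  41  47  47  46  46]
 [ 43  41  42  41  44  42 118  89  43  47  43  46  47]
 [ 41  40  38  37  42  44  95  72  38  41  39  40  41]
 [ 39  40  42  40  38  62  88  64  43  38  40  42 
[... 2092 characters left out ...]
 82  86 105 124 162 197 218 224 227 229 224]
 [ 91  77  68  66  77  78  81  84  91 114 155 193 223 224 225 225 223 224]
 [ 95  85  76  74  76  77  87  98 101 132 181 219 232 232 222 224 219 208]
 [109  86  81  79  83  86  99 101 122 162 208 231 235 232 222 209 193 165]]
top fin top ends [[302.1, 229.3], [302.0, 234.9], [301.8, 240.6]] base [[302.0, 229.6], [301.8, 240.7]] ptr [[346.2, 231.6], [347.3, 218.0]] corners [[389.1, 192.7], [389.5, 248.3], [256.6, 190.2], [254.8, 245.2]]
scene fin top ends [[296.6, 219.7], [301.0, 221.0], [305.4, 222.4]] base [[296.5, 222.4], [305.3, 225.1]] ptr [[313.1, 200.5], [304.0, 192.1]] corners [[298.2, 181.9], [337.2, 192.3], [246.4, 233.8], [291.6, 248.8]]
```

>>> arm_command --motion '[{"x":0,"y":0.001,"z":-0.004,"roll":0,"fingers":0},{"x":0,"y":0.001,"z":-0.0035,"roll":0,"fingers":0},{"x":0,"y":0,"z":0,"roll":0,"fingers":0},{"x":0,"y":0,"z":0,"roll":0,"fingers":0}]'

```text
clock: 7.25
eef_pos: [0.5361, 0.1252, 0.0846]
tool_rot: [0.515, 0.485, -0.501, 0.499]
ft_force: [-1.4, -0.1, -0.2]
grip_width: 0.0193
```

```bash
python3 - <<'E'
from h import *
st();rel([.49,.047,.085])
E
```

```text
knob rel X 0.1560 Y -0.0672 cam 57.1 deg, leg shift 0.1126 | z 0.0846 tilt [ 0.028 -0.001] F [-1.4 -0.1 -0.2] w 0.0193 t 7.25
clock 7.25 pos [0.5361 0.1252 0.0846] tool shift [-0.0016 -0.0436  0.0796] head -1.83 F [-1.4 -0.1 -0.2] w 0.0193 j6 1.84
```

>>> arm_command --motion '[{"x":0,"y":0,"z":-0.005,"roll":0,"fingers":0},{"x":0,"y":0,"z":0,"roll":0,"fingers":0},{"x":0,"y":0,"z":0,"roll":0,"fingers":0},{"x":0,"y":0,"z":0,"roll":0,"fingers":0}]'

```text
clock: 7.58
eef_pos: [0.5366, 0.1302, 0.0846]
tool_rot: [0.515, 0.484, -0.501, 0.499]
ft_force: [-1.7, -0.4, 1.1]
grip_width: 0.0198
```

```bash
python3 - <<'E'
from h import *
st();rel([.49,.047,.085])
for n,(r0,r1,c0,c1,k) in dict(scene=(160,240,250,330,8),top=(170,260,220,390,4)).items():
    a=camera(n)["frame"][:,:,::-1]; cv2.imwrite(f"pics/{n}6.png",cv2.resize(a[r0:r1,c0:c1],None,fx=k,fy=k,interpolation=cv2.INTER_CUBIC)[:600]);cv2.imwrite(f"pics/{n}6f.png",a)
E
```

```text
knob rel X 0.1611 Y -0.0675 cam 57.5 deg, leg shift 0.1181 | z 0.0846 tilt [ 0.028 -0.002] F [-1.7 -0.4  1.1] w 0.0198 t 7.58
clock 7.5833 pos [0.5366 0.1302 0.0846] tool shift [-0.0016 -0.0438  0.0846] head -1.86 F [-1.7 -0.4  1.1] w 0.0198 j6 1.85
```

View pics/scene6.png

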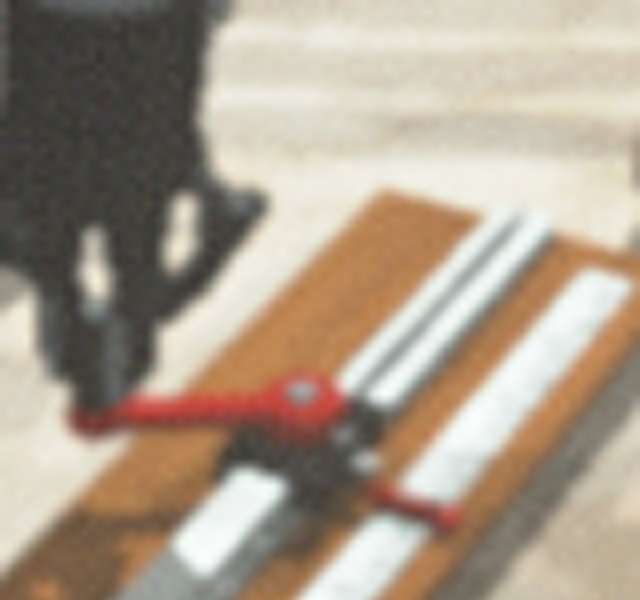

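View pics/top6.png

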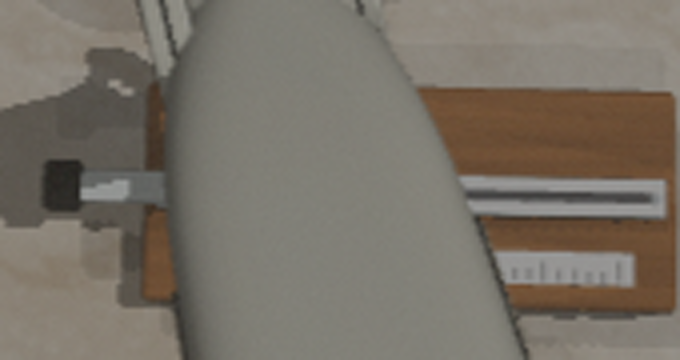

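```bash
python3 - <<'E'
from h import *
T=camera("top");S=camera("scene")
ex=np.array([.017,1])/np.hypot(.017,1);ey=np.array([-ex[1],ex[0]])
P=lambda X,Y,z:[*(np.array((.4659,.0327))+X*ex+Y*ey),z]
for X in(.0500,.0545,.059): print(X,pj(S,[P(X,.034,.052),P(X,0,.076)]).round(1).tolist())
print("init",pj(S,[P(-.062,.034,.052),P(-.062,0,.076)]).round(1).tolist())
s=cv2.imread("pics/scene6f.png").astype(int)
np.set_printoptions(linewidth=200)
print("ptr r212:224 c290:304");print(s[212:224,290:304,1])
print("hub r203:215 c280:296");print(s[203:215,280:296,1])
s0=cv2.imread("pics/scene0.png").astype(int);print("hub0 r186:199,c297:312");print(s0[186:199,297:312,1])
for f in("top0","top6f"):
    a=cv2.imread(f"pics/{f}.png").astype(int)[214:219,:,1].mean(0);print(f,a[225:245].round(),a[268:290].round())
E
```

```text
0.05 [[298.4, 217.3], [288.8, 207.9]]
0.0545 [[297.8, 218.0], [288.1, 208.5]]
0.059 [[297.2, 218.7], [287.5, 209.2]]
init [[313.0, 200.6], [304.0, 191.7]]
ptr r212:224 c290:304
[[ 72  72  72  78  79  75  75  81 100 100 111 122 128 130]
 [ 67  85  96 105  93  70  69  80 101 110 118 125 129 131]
 [ 70  94 119 122  90  79  72  78 101 116 128 129 127 132]
 [ 69  81 101  98  92  83  83  96 113 122 125 133 139 166]
 [ 71  75  82  83 107 127 130 126 121 125 125 136 159 207]
 [ 74  74  73  97 141 168 174 151 129 121 123 153 192 231]
 [ 76  72  74  87 118 148 149 135 123 118 145 188 226 242]
 [ 75  72  67  75  85 101 107 109 117 133 171 221 242 242]
 [ 74  72  72  75  78  81  86  94 107 139 188 233 242 240]
 [ 63  69  77  80  80  77  77  76  91 122 162 198 217 230]
 [ 69  73  77  84  85  89  83  71  69  91 115 133 148 160]
 [ 69  78  80  83  96 101  96  88  86  80  72  78  86  93]]
hub r203:215 c280:296
[[133 130 135 134 137 133 129 131 131 130 132 133 131 134 142 187]
 [132 137 135 136 138 133 131 130 130 130 132 136 131 151 188 229]
 [134 133 132 135 134 134 128 122 127 126 138 132 141 182 
[... 1194 characters left out ...]
 81 100]
 [ 84  80  73  74  74  70  71  76  72  76  71  79  75  75  76]
 [ 75  79  72  76  77  70  72  76  75  69  74  89  87  76  70]
 [ 77  69  73  72  70  66  73  71  71  71  82 100  96  80  72]
 [ 68  74  69  70  75  71  70  70  67  72  74  88  90  83  83]]
top0 [139. 139. 138. 138. 139. 139. 139. 138. 137. 137. 138. 139. 139. 138. 140. 140. 141. 140. 140. 140.] [108. 109. 108.  94.  78.  75.  56.  44.  45.  46.  46.  45.  45.  45.  45.  75. 137. 151. 151. 151. 150. 151.]
top6f [ 88.  87.  87.  87.  87.  69.  46.  40.  40.  40.  42.  41.  42.  42.  41. 106. 121. 121. 120. 127.] [112. 115. 117. 118. 121. 121. 122. 123. 123. 125. 124. 125. 126. 126. 126. 128. 127. 127. 127. 128. 127. 127.]
```

>>> arm_command --motion '[{"x":0,"y":-0.0062,"z":-0.0078,"roll":-0.008,"fingers":0},{"x":0,"y":-0.0067,"z":-0.0069,"roll":-0.008,"fingers":0},{"x":0,"y":-0.0074,"z":-0.006,"roll":0,"fingers":0},{"x":0,"y":0,"z":0,"roll":0,"fingers":0}]'

```text
clock: 8.12
eef_pos: [0.5165, 0.1529, 0.0846]
tool_rot: [0.511, 0.488, -0.497, 0.504]
ft_force: [-1.2, -0.4, -0.5]
grip_width: 0.0194
```

```bash
python3 - <<'E'
from h import *
st();rel([.49,.047,.085])
E
```

```text
knob rel X 0.1835 Y -0.0470 cam 36.0 deg, leg shift 0.1188 | z 0.0846 tilt [ 0.031 -0.002] F [-1.2 -0.4 -0.5] w 0.0194 t 8.12
clock 8.1167 pos [0.5165 0.1529 0.0846] tool shift [-0.0011 -0.0247  0.1064] head -0.95 F [-1.2 -0.4 -0.5] w 0.0194 j6 1.88
```

>>> arm_command --motion '[{"x":0,"y":-0.0094,"z":-0.0038,"roll":0,"fingers":0},{"x":0,"y":-0.01,"z":-0.0042,"roll":0,"fingers":0},{"x":0,"y":-0.0106,"z":-0.0028,"roll":0,"fingers":0},{"x":0,"y":0,"z":0,"roll":0,"fingers":0}]'

```text
clock: 8.45
eef_pos: [0.4844, 0.167, 0.0846]
tool_rot: [0.512, 0.488, -0.495, 0.505]
ft_force: [-0.7, -0.3, -1.1]
grip_width: 0.0197
```

```bash
python3 - <<'E'
from h import *
st();rel([.49,.047,.085])
E
```

```text
knob rel X 0.1970 Y -0.0146 cam 10.5 deg, leg shift 0.1184 | z 0.0846 tilt [ 0.034 -0.   ] F [-0.7 -0.3 -1.1] w 0.0197 t 8.45
clock 8.45 pos [0.4844 0.167  0.0846] tool shift [-0.0002  0.0073  0.1199] head -0.83 F [-0.7 -0.3 -1.1] w 0.0197 j6 1.92
```

>>> arm_command --motion '[{"x":0,"y":-0.0075,"z":0,"roll":0,"fingers":0},{"x":0,"y":-0.0065,"z":0,"roll":0,"fingers":0},{"x":0,"y":0,"z":0,"roll":0,"fingers":0},{"x":0,"y":0,"z":0,"roll":0,"fingers":0}]'

```text
clock: 8.78
eef_pos: [0.4705, 0.1682, 0.0846]
tool_rot: [0.513, 0.487, -0.493, 0.506]
ft_force: [2.2, 0.0, -0.7]
grip_width: 0.0194
```

```bash
python3 - <<'E'
from h import *
st();rel([.49,.047,.085])
for n,(r0,r1,c0,c1,k) in dict(scene=(160,240,250,330,7),top=(170,260,220,390,4)).items():
    a=camera(n)["frame"][:,:,::-1]; cv2.imwrite(f"pics/{n}7.png",cv2.resize(a[r0:r1,c0:c1],None,fx=k,fy=k,interpolation=cv2.INTER_CUBIC)[:600]);cv2.imwrite(f"pics/{n}7f.png",a)
np.set_printoptions(linewidth=200)
for f in("top0","top6f","top7f"):
    a=cv2.imread(f"pics/{f}.png").astype(int)[214:219,:,1].mean(0);print(f,a[225:245].round())
s=cv2.imread("pics/scene7f.png").astype(int);print(s[203:213,282:296,1]);print(s[214:221,291:302,1])
E
```

```text
knob rel X 0.1979 Y -0.0006 cam 0.4 deg, leg shift 0.1179 | z 0.0846 tilt [0.039 0.001] F [ 2.2  0.  -0.7] w 0.0194 t 8.78
clock 8.7833 pos [0.4705 0.1682 0.0846] tool shift [0.0003 0.0212 0.1209] head -0.78 F [ 2.2  0.  -0.7] w 0.0194 j6 1.94
top0 [139. 139. 138. 138. 139. 139. 139. 138. 137. 137. 138. 139. 139. 138. 140. 140. 141. 140. 140. 140.]
top6f [ 88.  87.  87.  87.  87.  69.  46.  40.  40.  40.  42.  41.  42.  42.  41. 106. 121. 121. 120. 127.]
top7f [ 98.  93.  89.  90.  88.  80. 117. 135. 137. 137. 111.  77. 105. 133. 138. 139. 140. 120. 105. 107.]
[[ 66  63  80 104 125 133 113  93  72  69  61  77 113 179]
 [ 63  67  76  99 126 118 100  78  72  65  74 108 176 231]
 [ 77  67  71 101 104 101  80  68  68  70  97 168 230 242]
 [ 62  63  78  83  77  80  69  65  73  95 159 217 239 230]
 [ 66  64  69  73  70  66  68  65  74 131 200 240 233 198]
 [ 65  65  70  69  71  70  64  61  75 135 211 230 199 167]
 [ 68  61  69  71  60  69  69  66  68 101 141 159 144 158]
 [ 68  66  65  68  67  67  70  76  61  74  82  91  91 120]
 [ 66  69  61  66  67  69  65  64  73  66  64  72  76  83]
 [ 65  66  68  70  72  74  64  73  68  69  68  71  71  73]]
[[ 92 108  95  84  69  67  77 103 113 130 127]
 [ 75  94  87  81  73  75  90 115 122 126 130]
 [ 75  72  87 112 120 111 110 116 121 122 133]
 [ 66  74 103 145 158 145 130 117 118 118 151]
 [ 68  72  94 132 145 144 127 118 120 143 187]
 [ 69  62  72  90 107 117 121 115 127 174 224]
 [ 67  65  74  78  90  94  97 113 136 183 228]]
```

View pics/scene7.png

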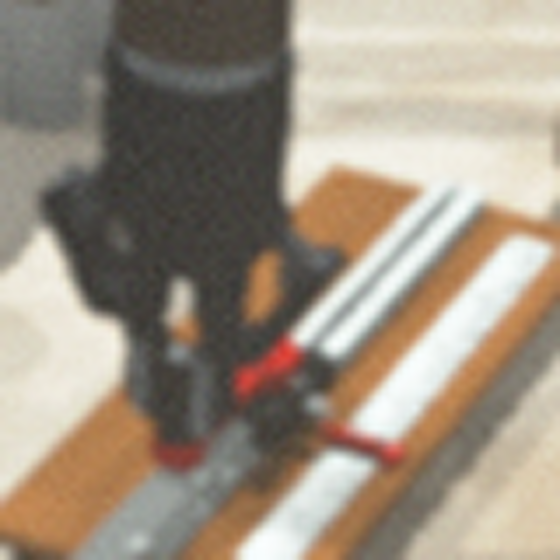

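View pics/top7.png

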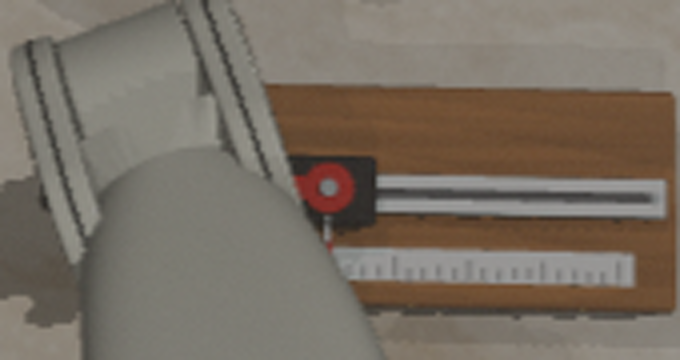

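```bash
python3 - <<'E'
from h import *
T=camera("top")
np.set_printoptions(linewidth=200)
a=cv2.imread("pics/top7f.png").astype(int);print(a[212:222,296:308,1]);print(a[222:234,296:308,1]);print((a[:,:,2]-a[:,:,0])[226:236,296:308])
ex=np.array([.017,1])/np.hypot(.017,1);ey=np.array([-ex[1],ex[0]])
P=lambda X,Y,z:[*(np.array((.4659,.0327))+X*ex+Y*ey),z]
for X in(.0525,.0545,.0565): print(X,pj(T,[P(X,.034,.052),P(X,.028,.052),P(X,0,.076),P(X,.030,.044)]).round(2).tolist())
st()
E
```

```text
[[ 45  43  46  49  46  47  43  44  44  47  42  45]
 [ 45  44  44  46  42  47  47  47  44  48  48  46]
 [ 43  43  47  46  51  65  70  56  47  46  49  48]
 [ 46  46  46  47  88 116 118  98  60  48  48  47]
 [ 46  46  46  50 106 120 120 116  79  43  45  47]
 [ 45  45  45  45 103 121 121 117  74  49  46  44]
 [ 47  47  48  43  62 108 118  92  57  45  46  47]
 [ 45  45  44  47  48  46  46  44  47  49  49  50]
 [ 40  44  46  46  46  47  49  45  47  48  47  43]
 [ 51  41  44  46  46  47  48  48  44  44  45  46]]
[[ 65  39  43  42  45  46  47  46  42  41  43  45]
 [ 68  42  41  40  42  51  47  42  44  45  43  45]
 [ 85  55  46  44  45  95  80  52  45  44  44  44]
 [104  79  51  40  40  74  67  46  44  41  39  44]
 [111 103  67  45  45  98  74  42  41  41  42  43]
 [113 108  86  59  48 119  94  51  50  49  51  50]
 [116 113 108  89  67 122 102  71  55  48  63  66]
 [119 117 111 102  76 128 106  68  68  67  67  68]
 [120 118 114 108  87  88  75  68  73  70  72  69]
 [122 120 117 113 108  82  55  82  91  93  91  83]
 [122 121 121 115 110 104  80 122 137 137 136 138]
 [122 122 121 118 114 110  96 122 135 136 136 134]]
[[10 10  9 13 11  2  6 10 11  9 11  9]
 [12  9 13 19 19  3 10 23 21 22 23 24]
 [11 10 10 20 29  6 17 41 30 23 38 45]
 [ 9 10 10  9 21  4 21 46 43 45 46 45]
 [ 9 10 10 11 14 19 41 49 45 47 43 46]
 [10 12  9 10 10 31 68 42 31 30 32 33]
 [10  9 12  9 10 10 48 13  0  1  1  0]
 [ 9 10 10  9 11  9 23  7  0  1  0  0]
 [ 9 10 11 10 10 10  8  6  1  0  1  0]
 [11 10 10 10  9  9 10  9  2  0  0  0]]
0.0525 [[302.64, 230.61], [302.68, 228.35], [303.03, 216.96], [302.62, 229.31]]
0.0545 [[301.89, 230.6], [301.93, 228.33], [302.26, 216.95], [301.87, 229.29]]
0.0565 [[301.13, 230.58], [301.17, 228.32], [301.5, 216.93], [301.12, 229.28]]
knob rel X 0.1979 Y -0.0006 cam 0.4 deg, leg shift 0.1179 | z 0.0846 tilt [0.038 0.001] F [ 1.1  0.1 -0.9] w 0.0197 t 8.93
```

>>> arm_command --motion '[{"x":0,"y":-0.001,"z":0.001,"roll":0,"fingers":0},{"x":0,"y":0,"z":0,"roll":0,"fingers":0},{"x":0,"y":0,"z":0,"roll":0,"fingers":0},{"x":0,"y":0,"z":0,"roll":0,"fingers":0},{"x":0,"y":0,"z":0,"roll":0,"fingers":0}]'

```text
clock: 9.35
eef_pos: [0.4705, 0.1674, 0.0846]
tool_rot: [0.514, 0.487, -0.493, 0.505]
ft_force: [1.8, 0.9, -0.3]
grip_width: 0.0196
```

```bash
python3 - <<'E'
from h import *
st();print(get_obs()["joint_vel"].round(4))
a=camera("top")["frame"][:,:,::-1].astype(int);print(a[226:231,298:306,1])
st()
E
```

```text
knob rel X 0.1971 Y -0.0006 cam 0.4 deg, leg shift 0.1171 | z 0.0846 tilt [0.039 0.002] F [ 1.8  0.9 -0.3] w 0.0196 t 9.35
[-0.0002  0.0008  0.0014  0.0046  0.0032 -0.0006]
[[ 83  56  46  69  66  50  42  42]
 [106  85  58  94 115  81  49  49]
 [112 106  80 112 123  90  58  52]
 [115 109  97 129 128  91  67  67]
 [118 114 108 100  74  68  69  71]]
knob rel X 0.1970 Y -0.0006 cam 0.4 deg, leg shift 0.1170 | z 0.0846 tilt [0.039 0.002] F [ 1.4  0.6 -0.9] w 0.0194 t 9.4
```

```bash
python3 -c "
from workcell import job_done
print(job_done())"
```

```text
the job is handed in; nothing more can be done
None
```

I carried out all the steps and handed the job in at about 9.4 s of the 38 s allowed. `job_done()` gave no verdict, so the figures below are my own last checks.

1. **Swing out:** I gripped the knob and swung the lever out to about 59° from the leg. It overshot to about 64° first, still inside the allowed band. By gripper position the leg shifted less than 1 mm.
2. **Slide:** with the lever at about 57°, I slid the leg about 117 mm to the red mark.
3. **Close:** I swung the lever closed, keeping the leg at the mark and the knob in the fingers. Partway through, the gripper reading put the leg about 2 mm past where I aimed. After closing, the top view showed the pointer about 1 mm past the mark, so I moved it back 1 mm.

**Last checks:**
- **Pointer:** it was at about column 302.0 in the top view against about 301.9 for the fin, so under 1 mm off the mark.
- **Lever:** it read about 0.4° and gave no further when pushed, with about 2 N of resistance, so I took it to be against its stop.
- **Grip:** the fingers were closed on the knob at a 19.5 mm opening and the arm was at rest.

**Disagreements and gaps:**
- My first coarse reading from the scene camera put the slide at 120–123 mm. A closer look at the pixels agreed with the top view's 116.5 mm. Other readings of how far the leg had moved ranged from 115.5 to about 118.5 mm.
- The tool ended tilted about 2° from vertical. This did not affect the grip.
- I kept clear of the jar, lemon and salt mill, but did not measure their positions again at the end.

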